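# Tighten the candlestick clamp with the hex key at the market stall

### The job

Take the orange-headed hex key out of its wooden stand and feel for the recessed hex socket in the round flange of the green display clamp until the key drops fully in. Turn it clockwise seen from above in quarter turns or so, letting go part-way for a fresh grip on its square head, until the sliding jaw is fully closed on the candlestick's foot, then let go and leave the key standing fully home in the socket. Feel your way gently: touch down slowly, never press the key hard on the clamp, and leave the other things on the stall alone.

Things in the scene. Friction and masses are not known exactly. Their poses are not given: they have to be found in the camera images.
- clamp: Green iron display clamp. This is its bed plate, fixed to the table: 280 mm long (own x -130 to +150 mm), 110 mm wide, 9 mm thick. Origin on the table; x runs along the bed from the screw end towards jaw and candlestick, z up. On it a carriage, 29 mm high, holds screw flange, sliding jaw (top 60 mm above the table), brass candlestick (147 mm high) and back jaw (64 mm), all at y = 0.
- slot_middle (a point): Point of the bed plate at own x = -55 mm, y = 0, 34 mm above the table: the flat top of the carriage's round aluminium flange (68 mm across), in whose middle the screw is. The carriage is locked up to 14 mm from here along the clamp's own +x or -x (not in y), elsewhere each time. Steel on steel: touch down at 15 mm/s or less. From the screw the jaw's middle is 86 to 98 mm, the candlestick 148 mm along +x.
- socket_depth (a point): Point 5 mm under slot_middle: the level (29 mm above the table) of the bottom of the round recess, 27 mm across, in the flange's middle. There begins the hex socket, 21.1 mm across flats, 15 mm deep (floor 14 mm above the table). How the hex is turned is not known. The screw has 0.05 N m of friction, turns clockwise from above to close the jaw, and ends at a hard stop.
- jaw (a joint): How far the dark steel sliding jaw has moved towards the candlestick, in m. From 0 to 0.0032 at the start; 0.0119 is fully closed on the candlestick's foot (hard stop). Turning the screw by 1 rad moves it 3.5 mm, so 2.4 to 3.4 rad of turning is needed. At the stop 0.12 N m on the key is ample; beyond some 0.25 N m the key slips round in the socket.
- key_grip (a point): Centre of the hex key's orange square head, 28 x 28 mm, 40 mm high; its flats look along this point's own x and y. z points up, out of the head. The key stands upright, is 110 mm long and weighs about 200 g. This point is 90 mm above the tip, 103 mm above the table in the stand and 104 mm when fully home in the socket.
- key_tip (a point): Middle of the key's lower end. From here up to 30 mm the key is a steel hex, 20 mm across flats, 23.1 mm across corners (corners on the key's own x axis), whose last 4 mm taper to 16 mm across flats; above it a round shaft 16 mm across. 14 mm above the table when fully home in the socket, 13 mm in the stand.
- stand: Wooden block 85 x 85 x 45 mm, fixed to the table, with an upright round hole 25.5 mm across and 32 mm deep in its middle, where the key stands at the start. Origin: middle of the underside.
- mug: Blue ceramic mug, 72 mm across, 85 mm high, loose; to be left alone. Origin: middle of the underside.
- jar: Amber glass jar with brass lid, 70 mm across, 100 mm high, loose; to be left alone. Origin: middle of the underside.
- figurine: White porcelain figurine, 56 mm across, 102 mm high, loose; to be left alone. Origin: middle of the underside.
- bowl: Copper bowl, 90 mm across, 45 mm high, loose; to be left alone. Origin: middle of the underside.
There are look-alikes about, which are no part of the job. What is shaped like the part that bears key_grip but black is not meant.

How it is judged:
By the outcome, as a careful person would: the job done as asked, in the order asked, and still so for the second after the job is handed in, with the robot touching nothing.
It also fails if it takes over 72 s, if anything falls off the work surface, if the arm or the gripper's body presses on something with over 40 N, if the wrist force passes 120 N, or if a joint passes its speed limit or range.

### The arm

A 6-joint arm with a two-finger parallel gripper is mounted at the origin on the work surface. World frame = base frame: x ahead of the robot, y to its left, z up, the work surface at z = 0. Lengths are in m, angles in degrees, forces in N, time in s.
With the tool pointing down it reaches from about 0.25 to 0.725 m from the base axis. Payload 9.7 kg.
Tool frame: the origin (TCP) lies midway between the tips of the shut fingers; the grasp point (between the pads) lies 19 mm behind it; z points along the fingers, y is the line along which they close (so a half turn about z gives the same grasp; the last joint's range is limited). The gripper opens to 85 mm and grips with 20 to 120 N. Pads are 22 mm wide; open, the fingers measure 114 mm over their backs; the gripper's body (76 mm by 85 mm) begins 54 mm behind the grasp point. The pads swing forward as they close: fully open they stand 13 mm farther back than shut.
Start: joints at [70.989, 4.979, 10.078, 95.1, 0, 90], TCP at [0.179, 0.52, 0.231] pointing down, gripper open.
Joint ranges: [-179.16, 179.16], [-48.56, 103.87], [-65.8, 70.77], [-126.05, 130.52], [-82.76, 87.17], [-180, 180]. Speed limits (degrees/s): [127.2, 127.2, 147.25, 180, 180, 180].

### API

Orientations are given as [roll, pitch, yaw] about the fixed x, y, z axes, in that order (R = Rz(yaw) Ry(pitch) Rx(roll)).
In Python, from workcell import bot gives the robot as it stands.
- The arm moves only by the shell command python3 -m crank 'ROWS' [FORCE]. ROWS is JSON, a list of rows, each an object with "gripper": the finger opening in mm, from 0 to 85.4; "travel": the shift along the tool's x, y, z in mm, a list of three; "twist": the turn, a rotation vector about the tool's x, y, z in rad, a list of three. In form: [{"gripper": gripper, "travel": [tx, ty, tz], "twist": [rx, ry, rz]}, ...]. A call has 1 to 12 rows; each row shifts and turns the commanded pose from where the row before left it, along the tool's axes as they then stand; what a row does not reach is not made up. A row lasts 1/8 s, in which the tool goes at most 62.5 mm and 10.7 degrees, less where a joint would pass 70% of its speed; a pose out of reach is approached as far as the arm can. A call is refused whole if a number of a shift passes 62.5 or a number of a turn 0.188, either way. A call with a gripper value outside its range is refused whole. The fingers move at their own pace and stop on an object; FORCE is the grip in N (left out, the last holds). Time passes only in rows, so rows that do not move let the fingers close. It gives the time, the measured TCP pose, the force, the opening and the grip force at its end, in the units of the state.
- bot.get_obs(): the state, without advancing time (a new reading comes with each control period).
- bot.camera(name): name is "scene" or "top" or "wrist"; returns the picture (400x640x3 uint8, red, green, blue); there is no depth.
- bot.calibration(name): a dict with "vfov" (degrees; the focal length in pixels is half the picture's height over the tangent of half this angle, whatever the lens; pixels are square), "cx", "cy" (the principal point, pixels), "camera_from_world" (4x4, takes a point from world to camera coordinates). Camera axes: x right, y down, z forward; pixel columns grow to the right and rows downward; lengths in m; the calibration is good to about 2 mm. A picture is of the moment at which its call begins: read the wrist's pose just before it. calibration takes no time and is no camera call; for the wrist camera it gives the pose at the moment of the call.
- bot.job_done(): hands the job in; it is judged then, once.
The state is a dict: "time": time; "q": joint angles; "qd": joint speeds; "joint_efforts": joint torques, N m; "ee_pos": TCP position; "tcp_rot": TCP orientation; "wrist_force": force on the tool from outside, world axes, zero at the start; "torque": the same for the moment, N m; "opening": finger opening in m; "grasp_force": force on a finger pad.
Only numpy, scipy, OpenCV 4.12 (cv2) and the standard library are available. Lean on these libraries where they do the work, as an engineer would, in place of code of your own. Each camera call takes 0.05 s, during which the arm holds its last target. There are 200 camera calls.

## Working session

There is one attempt and no reset: what is moved stays moved. The work goes in short steps, Python scripts to look and compute and a shell command to move; the robot and the scene stay as the last step left them, time stands still between calls to the robot, and variables do not carry over. Pictures are saved under pics/ and viewed, at most 10 in all, crops included, and the job is handed in when it is done.

```bash
mkdir -p pics; python3 - <<'E'
from workcell import bot
import cv2,numpy as np
o=bot.get_obs();print(o)
for n in("scene","top","wrist"):
    im=bot.camera(n);cv2.imwrite(f"pics/{n}0.png",im[:,:,::-1]);c=bot.calibration(n);print(n,c)
a=[cv2.imread(f"pics/{n}0.png") for n in("scene","top","wrist")]
E
```

```text
{'time': 0.0, 'q': array([7.09899046e+01, 5.01124407e+00, 1.00305508e+01, 9.50973761e+01,
       6.59763695e-04, 9.00011163e+01]), 'qd': array([-0.02187369, -0.03264524,  0.01747469,  0.04321146,  0.03689938,
        0.00319744]), 'joint_efforts': array([ 2.36086606e-03, -5.20382273e+01,  4.64810729e+01,  1.63963909e-02,
       -2.67964765e-05, -1.22708244e-05]), 'ee_pos': array([0.17907394, 0.51978104, 0.23054671]), 'tcp_rot': array([-1.79921931e+02, -6.58241992e-04,  1.60988787e+02]), 'wrist_force': array([0.60779528, 0.59172672, 0.32580142]), 'torque': array([ 0.01001625, -0.00219189, -0.02935515]), 'grasp_force': 0.0, 'opening': 0.08523195129635379}
scene {'vfov': 46.7044830246905, 'cx': 308.80695339646843, 'cy': 200.4467586272008, 'camera_from_world': array([[ 0.7204879 ,  0.69328916,  0.01572674, -0.37541802],
       [ 0.46296179, -0.46399255, -0.75523328, -0.15643639],
       [-0.51629795,  0.55141732, -0.6552674 ,  1.40969767],
       [ 0.        ,  0.        ,  0.        ,  1.        ]])}
top {'vfov': 53.75841381995143, 'cx': 316.82782431197217, 'cy': 201.27453303002275, 'camera_from_world': array([[ 0.00428416, -0.99977821, -0.0206198 ,  0.00687015],
       [-0.99590022, -0.00240255, -0.09042664,  0.52423557],
       [ 0.09035705,  0.02092266, -0.99568963,  1.13655463],
       [ 0.        ,  0.        ,  0.        ,  1.        ]])}
wrist {'vfov': 58.370434767526014, 'cx': 322.6257930598346, 'cy': 205.23040642363975, 'camera_from_world': array([[ 3.25470030e-01,  9.45552311e-01,  2.94950323e-04,
        -5.49299694e-01],
       [ 9.09214953e-01, -3.13047905e-01,  2.74461616e-01,
        -3.53101987e-02],
       [ 2.59610149e-01, -8.90608573e-02, -9.61598011e-01,
         3.78803128e-01],
       [ 0.00000000e+00,  0.00000000e+00,  0.00000000e+00,
         1.00000000e+00]])}
```

View pics/top0.png

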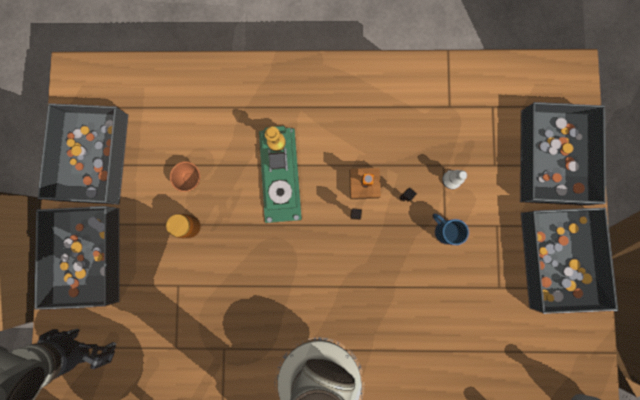

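View pics/scene0.png

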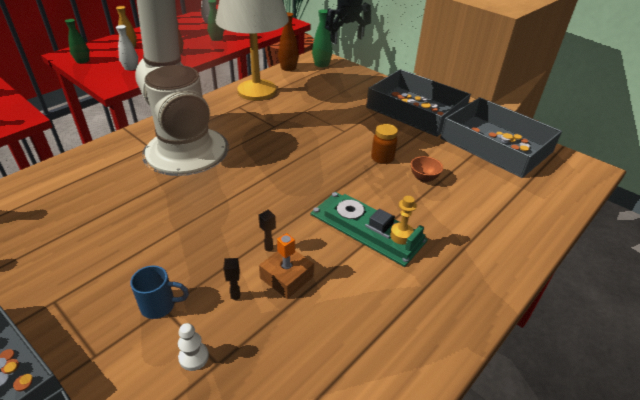

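The top view shows the clamp at (280,175), with its flange at (280,192). The orange head is at about (368,179) on the stand at (364,183), with black look-alikes at (408,194) and (356,214). The scene view puts the head at (286,245) and the flange at (350,209).

```bash
cat > h.py <<'E'
import cv2,numpy as np
from workcell import bot
def cal(n):
    c=bot.calibration(n);f=200/np.tan(np.radians(c["vfov"]/2));M=np.array(c["camera_from_world"])
    return np.array([[f,0,c["cx"]],[0,f,c["cy"]],[0,0,1]]),M
def ray(K,M,p):
    d=M[:3,:3].T@np.linalg.inv(K)@[p[0],p[1],1];return -M[:3,:3].T@M[:3,3],d
def onz(K,M,p,z):
    o,d=ray(K,M,p);return o+d*(z-o[2])/d[2]
def tri(C,P):
    A=[];b=[]
    for (K,M),p in zip(C,P):
        o,d=ray(K,M,p);d/=np.linalg.norm(d);Q=np.eye(3)-np.outer(d,d);A.append(Q);b.append(Q@o)
    x=np.linalg.solve(sum(A),sum(b));return x,[np.linalg.norm(Q@x-c) for Q,c in zip(A,b)]
def blobs(m,amin=20):
    c,_=cv2.findContours(m.astype(np.uint8),cv2.RETR_EXTERNAL,cv2.CHAIN_APPROX_NONE)
    return sorted([k for k in c if cv2.contourArea(k)>amin],key=cv2.contourArea)[::-1]
def hsv(im): return cv2.cvtColor(im,cv2.COLOR_BGR2HSV)
E
python3 - <<'E'
from h import *
def cen(c):
    m=cv2.moments(c);return m['m10']/m['m00'],m['m01']/m['m00']
def roi(m,x0,x1,y0,y1):
    r=np.zeros_like(m);r[y0:y1,x0:x1]=m[y0:y1,x0:x1];return r
t=cv2.imread("pics/top0.png");s=cv2.imread("pics/scene0.png");T,S=cal("top"),cal("scene")
ht,hs=hsv(t),hsv(s)
print("hsv head",ht[179,368],hs[240,286],"stand",ht[190,362],hs[270,285])
org=lambda h:(h[...,0]<14)&(h[...,1]>205)&(h[...,2]>110)
a=blobs(roi(org(ht),350,385,165,200),5);b=blobs(roi(org(hs),265,305,225,265),5)
for c in a[:2]+b[:2]:print(cen(c),cv2.contourArea(c),cv2.boundingRect(c))
print("head",tri([T,S],[cen(a[0]),cen(b[0])]))
g=lambda h:(h[...,0]>45)&(h[...,0]<90)&(h[...,1]>90)
gt=blobs(roi(g(ht),240,320,110,240))[0];r=cv2.minAreaRect(gt);print("green",r)
print([onz(*T,p,.009)[:2].round(4) for p in cv2.boxPoints(r)])
w=lambda h:(h[...,1]<40)&(h[...,2]>140)
f=blobs(roi(w(ht),262,298,175,208))[0];e=cv2.fitEllipse(cv2.convexHull(f));print("fl",e,onz(*T,e[0],.034))
f=blobs(roi(w(hs),330,370,192,225))[0];e=cv2.fitEllipse(cv2.convexHull(f));print("fl",e,onz(*S,e[0],.034))
cv2.imwrite("pics/z.png",np.hstack([cv2.resize(t[110:230,240:420],None,fx=2.2,fy=2.2,interpolation=2),cv2.resize(s[180:300,220:400],None,fx=2.2,fy=2.2,interpolation=2)]))
E
```

```text
hsv head [110  10 152] [120   9 145] stand [ 14 158 150] [ 13 179 160]
(282.4761904761904, 247.69387755102042) 98.0 (277, 237, 18, 21)Traceback (most recent call last):
  File "<stdin>", line 12, in <module>
IndexError: list index out of range
```

```bash
python3 - <<'E'
from h import *
def cen(c):
    m=cv2.moments(c);return m['m10']/m['m00'],m['m01']/m['m00']
def roi(m,x0,x1,y0,y1):
    r=np.zeros_like(m);r[y0:y1,x0:x1]=m[y0:y1,x0:x1];return r
t=cv2.imread("pics/top0.png");s=cv2.imread("pics/scene0.png");T,S=cal("top"),cal("scene")
ht,hs=hsv(t),hsv(s)
gr=lambda h:(h[...,1]<60)&(h[...,2]>110)
a=blobs(roi(gr(ht),358,380,168,190),3);b=blobs(roi(gr(hs),275,298,230,252),3)
for c in a[:2]+b[:2]:print(cen(c),cv2.contourArea(c),cv2.boundingRect(c))
if a and b: print("headtop",tri([T,S],[cen(a[0]),cen(b[0])]))
g=lambda h:(h[...,0]>45)&(h[...,0]<90)&(h[...,1]>90)
gt=blobs(roi(g(ht),240,320,110,240))[0];r=cv2.minAreaRect(gt);print("green",r)
print([onz(*T,p,.009)[:2].round(4) for p in cv2.boxPoints(r)])
w=lambda h:(h[...,1]<40)&(h[...,2]>140)
f=blobs(roi(w(ht),262,298,175,208))[0];e=cv2.fitEllipse(cv2.convexHull(f));print("fl",e,onz(*T,e[0],.034))
f=blobs(roi(w(hs),330,370,192,225))[0];e=cv2.fitEllipse(cv2.convexHull(f));print("fl",e,onz(*S,e[0],.034))
cv2.imwrite("pics/z.png",np.hstack([cv2.resize(t[110:230,240:420],None,fx=2.2,fy=2.2,interpolation=2),cv2.resize(s[180:300,220:400],None,fx=2.2,fy=2.2,interpolation=2)]))
E
```

```text
(368.0, 178.40579710144925) 23.0 (365, 176, 7, 6)
(285.61309523809524, 238.5) 28.0 (282, 236, 8, 6)
headtop (array([ 0.57754582, -0.13099679,  0.12309943]), [np.float64(0.00018841187112364662), np.float64(0.00018841187112350933)])
green ((281.0948181152344, 174.60276794433594), (90.81066131591797, 34.25129318237305), 88.49256896972656)
[array([0.7436, 0.1741]), array([0.7462, 0.07  ]), array([0.471 , 0.0604]), array([0.468 , 0.1623])]
fl ((279.97918701171875, 191.61215209960938), (22.3896427154541, 23.370071411132812), 67.36243438720703) [0.55142479 0.11641671 0.034     ]
fl ((349.9463806152344, 208.38949584960938), (17.870197296142578, 26.627790451049805), 95.08172607421875) [0.55260948 0.11580089 0.034     ]
```

View pics/z.png

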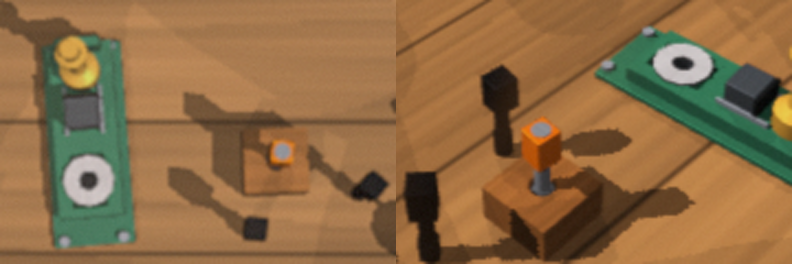

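The cropped head top triangulates to z = 0.123, which matches the expected height. The flange centre is about (0.552, 0.116), 10 mm along +x from slot_middle. The head top has a grey disc in it. Next I move above the key.

```bash
python3 -m crank '[{"gripper":60,"travel":[0,0,0],"twist":[0,0,0.177]},{"gripper":60,"travel":[0,0,0],"twist":[0,0,0.177]},{"gripper":60,"travel":[0,0,0],"twist":[0,0,0.177]},{"gripper":60,"travel":[0,0,0],"twist":[0,0,0.177]},{"gripper":60,"travel":[0,0,0],"twist":[0,0,0.177]},{"gripper":60,"travel":[0,0,0],"twist":[0,0,0.177]},{"gripper":60,"travel":[0,0,0],"twist":[0,0,0.177]},{"gripper":60,"travel":[-40,24.5,0.7],"twist":[0,0,0]},{"gripper":60,"travel":[-40,24.5,0.7],"twist":[0,0,0]},{"gripper":60,"travel":[-40,24.5,0.7],"twist":[0,0,0]},{"gripper":60,"travel":[-40,24.5,0.7],"twist":[0,0,0]},{"gripper":60,"travel":[-40,24.5,0.7],"twist":[0,0,0]}]' 40
python3 -m crank '[{"gripper":60,"travel":[-40,24.5,0.7],"twist":[0,0,0]},{"gripper":60,"travel":[-40,24.5,0.7],"twist":[0,0,0]},{"gripper":60,"travel":[-40,24.5,0.7],"twist":[0,0,0]},{"gripper":60,"travel":[-40,24.5,0.7],"twist":[0,0,0]},{"gripper":60,"travel":[-40,24.5,0.7],"twist":[0,0,0]},{"gripper":60,"travel":[-40,24.5,0.7],"twist":[0,0,0]},{"gripper":60,"travel":[-40,24.5,0.7],"twist":[0,0,0]},{"gripper":60,"travel":[-40,24.5,0.7],"twist":[0,0,0]},{"gripper":60,"travel":[-40,24.5,0.7],"twist":[0,0,0]},{"gripper":60,"travel":[-40,24.5,0.7],"twist":[0,0,0]},{"gripper":60,"travel":[-40,24.5,0.7],"twist":[0,0,0]},{"gripper":60,"travel":[0,0,0],"twist":[0,0,0]}]'
python3 - <<'E'
from h import *
o=bot.get_obs();print(o["ee_pos"],o["tcp_rot"],o["q"])
im=bot.camera("wrist")[:,:,::-1].copy();W=cal("wrist");cv2.imwrite("pics/w1.png",im);np.savez("w1.npz",K=W[0],M=W[1])
E
```

```text
time: 1.65
ee_pos: [0.3021, 0.3186, 0.2276]
tcp_rot: [-180.0, 0.0, 90.0]
wrist_force: [0.4, 0.2, -0.2]
opening: 0.06
grasp_force: 0.0
time: 3.15
ee_pos: [0.5718, -0.1224, 0.2184]
tcp_rot: [-179.9, -0.0, 89.8]
wrist_force: [-0.5, -0.4, 0.1]
opening: 0.0598
grasp_force: 0.0
[ 0.57181723 -0.12243147  0.21839821] [-1.79876480e+02 -6.64602536e-03  8.98294188e+01] [-1.20758516e+01  9.71292100e+00  1.38706425e+01  9.42799558e+01
 -1.89784363e-02  7.80947427e+01]
```

View pics/w1.png

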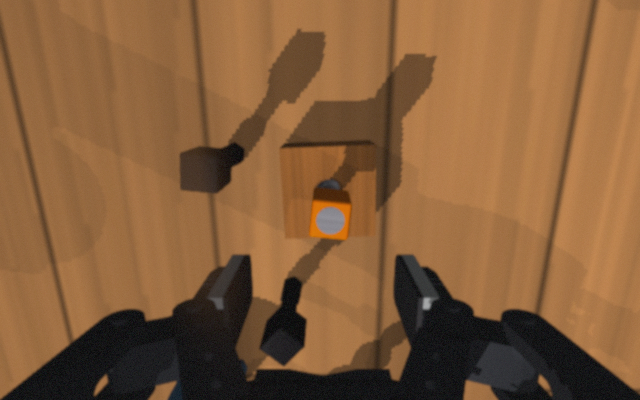

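The wrist view shows the head's top face at about (331,219), tilted only a few degrees, with its grey disc at (330,221). The stand is at about (330,190), and the black keys are at (207,170) and (285,335).

```bash
python3 - <<'E'
from h import *
im=cv2.imread("pics/w1.png");d=np.load("w1.npz");W=(d["K"],d["M"]);h=hsv(im)
print([tuple(int(v) for v in h[y,x]) for x,y in((316,206),(345,206),(330,196),(330,221),(300,200))])
m=np.zeros(h.shape[:2],bool);m[200:245,300:365]=True
V=h[...,2];top=m&(((h[...,1]>205)&(h[...,0]<15)&(V>190))|((h[...,1]<70)&(V>110)))
c=blobs(cv2.morphologyEx(top.astype(np.uint8),cv2.MORPH_CLOSE,np.ones((3,3))))[0];print(cv2.boundingRect(c),cv2.contourArea(c))
p=np.array([onz(*W,q[0],.123)[:2] for q in c],np.float32)*1000
r=cv2.minAreaRect(p);print("rect mm",r,cv2.boxPoints(r).round(1).tolist())
g=m&(h[...,1]<70)&(V>110);c=blobs(g)[0];e=cv2.fitEllipse(c);print("disc",e,onz(*W,e[0],.123))
E
```

```text
[(15, 243, 215), (15, 243, 213), (12, 220, 73), (133, 13, 141), (13, 171, 155)]
(317, 203, 31, 33) 583.5
rect mm ((576.114013671875, -129.8546600341797), (20.656286239624023, 23.873085021972656), 12.40032958984375) [[563.5, -120.4000015258789], [568.5999755859375, -143.6999969482422], [588.7999877929688, -139.3000030517578], [583.5999755859375, -116.0]]
disc ((329.97503662109375, 220.22410583496094), (25.069900512695312, 26.547151565551758), 85.42546081542969) [ 0.57553225 -0.13094656  0.123     ]
```

```bash
python3 - <<'E'
from h import *
im=cv2.imread("pics/w1.png");d=np.load("w1.npz");W=(d["K"],d["M"]);h=hsv(im)
m=np.zeros(h.shape[:2],bool);m[195:245,300:365]=True
V=h[...,2].astype(int);top=m&(((h[...,1]>205)&(h[...,0]<20)&(V>170))|((h[...,1]<70)&(V>110)))
c=blobs(cv2.morphologyEx(top.astype(np.uint8),cv2.MORPH_CLOSE,np.ones((3,3))))[0];print(cv2.boundingRect(c),cv2.contourArea(c))
p=np.array([onz(*W,q[0],.123)[:2] for q in c],np.float32)*1000
r=cv2.minAreaRect(p);print("rect mm",r,cv2.boxPoints(r).round(1).tolist())
m[:]=0;m[135:245,270:385]=1
s=m&(h[...,1]>160)&(h[...,2]>60)
E
```

```text
(309, 201, 42, 39) 1305.0
rect mm ((575.19873046875, -130.9617156982422), (26.37310028076172, 27.332412719726562), 84.00888061523438) [[560.2000122070312, -142.60000610351562], [587.4000244140625, -145.5], [590.2000122070312, -119.30000305175781], [563.0, -116.4000015258789]]
```

```bash
python3 -m crank '[{"gripper":60,"travel":[-8.6,4.2,10],"twist":[0,0,0]},{"gripper":60,"travel":[0,0,10],"twist":[0,0,0.102]},{"gripper":60,"travel":[0,0,30],"twist":[0,0,0]},{"gripper":60,"travel":[0,0,30],"twist":[0,0,0]},{"gripper":60,"travel":[0,0,25],"twist":[0,0,0]},{"gripper":60,"travel":[0,0,20],"twist":[0,0,0]},{"gripper":60,"travel":[0,0,10],"twist":[0,0,0]},{"gripper":60,"travel":[0,0,0],"twist":[0,0,0]},{"gripper":60,"travel":[0,0,0],"twist":[0,0,0]}]'
python3 - <<'E'
from h import *
o=bot.get_obs();print(o["ee_pos"],o["tcp_rot"])
im=bot.camera("wrist")[:,:,::-1].copy();cv2.imwrite("pics/w2.png",im)
E
```

```text
time: 4.32
ee_pos: [0.5757, -0.1286, 0.0861]
tcp_rot: [179.9, 0.0, 84.2]
wrist_force: [0.0, -0.1, 1.0]
opening: 0.06
grasp_force: 0.0
[ 0.57574094 -0.12856541  0.08606985] [1.79922875e+02 1.03023266e-02 8.41693931e+01]
```

View pics/w2.png

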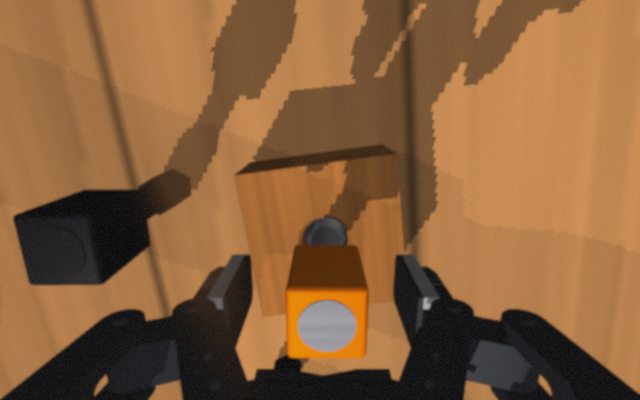

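The view shows the head squarely between the pads, centred at about (327,310). I nudge 2 mm and grip.

```bash
python3 -m crank '[{"gripper":60,"travel":[-2.4,0,2],"twist":[0,0,0]},{"gripper":34,"travel":[0,0,0],"twist":[0,0,0]},{"gripper":34,"travel":[0,0,0],"twist":[0,0,0]},{"gripper":20,"travel":[0,0,0],"twist":[0,0,0]},{"gripper":20,"travel":[0,0,0],"twist":[0,0,0]},{"gripper":20,"travel":[0,0,0],"twist":[0,0,0]},{"gripper":20,"travel":[0,0,0],"twist":[0,0,0]}]' 40
python3 -m crank '[{"gripper":20,"travel":[0,0,-4],"twist":[0,0,0]},{"gripper":20,"travel":[0,0,-8],"twist":[0,0,0]},{"gripper":20,"travel":[0,0,-16],"twist":[0,0,0]},{"gripper":20,"travel":[0,0,-25],"twist":[0,0,0]},{"gripper":20,"travel":[0,0,-30],"twist":[0,0,0]},{"gripper":20,"travel":[0,0,-12],"twist":[0,0,0]},{"gripper":20,"travel":[0,0,0],"twist":[0,0,0]},{"gripper":20,"travel":[0,0,0],"twist":[0,0,0]}]'
```

```text
time: 5.25
ee_pos: [0.5753, -0.131, 0.0832]
tcp_rot: [180.0, 0.0, 84.2]
wrist_force: [2.2, -0.4, 1.3]
opening: 0.028
grasp_force: 40.3
time: 6.25
ee_pos: [0.5747, -0.1309, 0.1769]
tcp_rot: [-179.9, -0.0, 84.2]
wrist_force: [0.6, 0.7, -2.1]
opening: 0.0278
grasp_force: 40.0
```

```bash
python3 -m crank '[{"gripper":20,"travel":[15,-4,0],"twist":[0,0,0]},{"gripper":20,"travel":[35,-8,0],"twist":[0,0,0]},{"gripper":20,"travel":[40,-10,0],"twist":[0,0,0]},{"gripper":20,"travel":[40,-10,0],"twist":[0,0,0]},{"gripper":20,"travel":[25,-6,0],"twist":[0,0,0]},{"gripper":20,"travel":[13,-2,0],"twist":[0,0,0]},{"gripper":20,"travel":[0,0,0],"twist":[0,0,0]},{"gripper":20,"travel":[0,0,0],"twist":[0,0,0]},{"gripper":20,"travel":[0,0,0],"twist":[0,0,0]}]'
python3 - <<'E'
from h import *
o=bot.get_obs();print(o["ee_pos"],o["tcp_rot"],o["wrist_force"],o["torque"])
im=bot.camera("wrist")[:,:,::-1].copy();W=cal("wrist");cv2.imwrite("pics/w3.png",im);np.savez("w3.npz",K=W[0],M=W[1])
cv2.imwrite("pics/w3v.png",np.hstack([cv2.resize(im,(480,300)),cv2.resize(im[140:270,260:390],(300,300),interpolation=2)]))
h=hsv(im);m=(h[...,1]<45)&(h[...,2]>130)
for c in blobs(m,300)[:3]:
    e=cv2.fitEllipse(cv2.convexHull(c));print(e,onz(*W,e[0],.034))
E
```

```text
time: 7.38
ee_pos: [0.5525, 0.0394, 0.178]
tcp_rot: [-180.0, 0.0, 84.1]
wrist_force: [-0.2, 0.2, -2.3]
opening: 0.0281
grasp_force: 39.9
[0.55253065 0.03938448 0.17797725] [-1.79992992e+02  9.98381549e-03  8.40927861e+01] [-0.19396875  0.16280498 -2.32152874] [-0.02269217 -0.04796102  0.01805675]
((310.0408935546875, 92.26459503173828), (87.30919647216797, 92.45893096923828), 173.2400360107422) [0.5502354  0.11730527 0.034     ]
((324.5085144042969, 326.5809631347656), (46.38797378540039, 58.18012237548828), 70.51292419433594) [ 0.54035349 -0.08915353  0.034     ]
```

View pics/w3v.png

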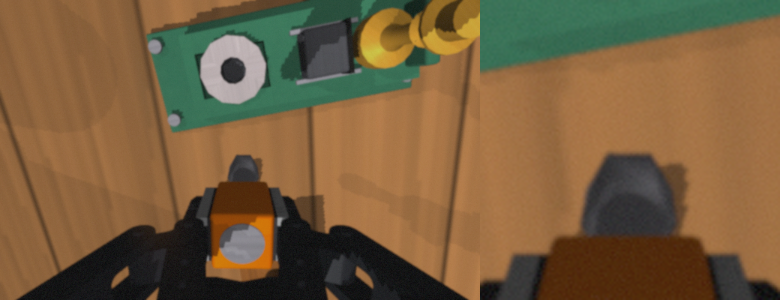

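The wrist view shows the flange at (310,92), i.e. about (0.550, 0.117), with its dark recess clear of the key. I take a closer look to refine the centre and the hex angle.

```bash
python3 -m crank '[{"gripper":20,"travel":[10,0,15],"twist":[0,0,0]},{"gripper":20,"travel":[15,0,25],"twist":[0,0,0]},{"gripper":20,"travel":[5,0,10],"twist":[0,0,0]},{"gripper":20,"travel":[0,0,0],"twist":[0,0,0]},{"gripper":20,"travel":[0,0,0],"twist":[0,0,0]},{"gripper":20,"travel":[0,0,0],"twist":[0,0,0]}]'
python3 - <<'E'
from h import *
o=bot.get_obs();print(o["ee_pos"],o["tcp_rot"])
W=cal("wrist");im=np.mean([bot.camera("wrist")[:,:,::-1] for _ in range(4)],0)
cv2.imwrite("pics/w4.png",im.astype(np.uint8));np.savez("w4.npz",K=W[0],M=W[1]);i8=im.astype(np.uint8)
h=hsv(i8);m=(h[...,1]<45)&(h[...,2]>130);c=blobs(m,300)[0];e=cv2.fitEllipse(cv2.convexHull(c));print(e,onz(*W,e[0],.034))
x,y=map(int,e[0]);x0,y0=x-30,y-30;g=i8[y0:y0+60,x0:x0+60]
mm=np.zeros(m.shape,bool);mm[y0:y0+60,x0:x0+60]=h[y0:y0+60,x0:x0+60,2]<100
c=blobs(mm)[0];e2=cv2.fitEllipse(c);print("recess",e2,onz(*W,e2[0],.034),x0,y0)
z=im[y-24:y+24,x-24:x+24];z=np.clip((z-z.min())/(70)*255,0,255).astype(np.uint8);cv2.imwrite("pics/w4z.png",cv2.resize(z,(480,480),interpolation=2))
E
```

```text
time: 8.18
ee_pos: [0.5559, 0.0698, 0.129]
tcp_rot: [179.9, -0.0, 84.1]
wrist_force: [-1.0, -0.9, -2.7]
opening: 0.0279
grasp_force: 39.9
[0.55590372 0.06981025 0.12899691] [ 1.79920437e+02 -1.56500711e-02  8.41333346e+01]
((307.17041015625, 138.64328002929688), (101.06062316894531, 104.18428039550781), 173.34901428222656) [0.55004952 0.11741598 0.034     ]
recess ((307.8558349609375, 140.3656005859375), (37.046165466308594, 37.80445861816406), 155.87342834472656) [0.55037101 0.11625798 0.034     ] 277 108
```

View pics/w4z.png

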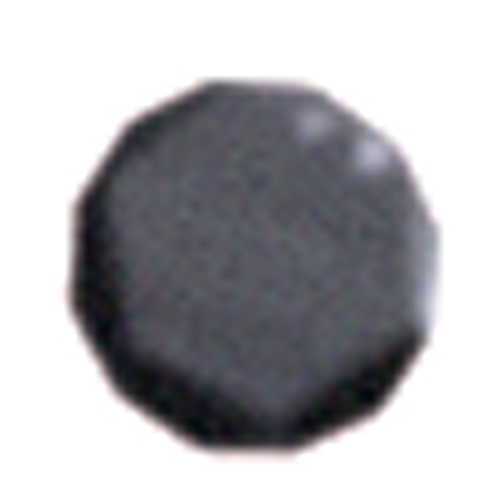

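The enhanced crop shows the hex socket floor with one corner pointing image-down, at about (262,412) in the crop, so the corners lie along tool x. In w3v the key shows a flat face towards the camera, so its corners lie along tool y. That means a 30° turn is needed. I check the key's offset in the hand with the same camera.

```bash
python3 - <<'E'
from h import *
im=cv2.imread("pics/w4.png");d=np.load("w4.npz");W=(d["K"],d["M"]);h=hsv(im)
m=(h[...,1]<70)&(h[...,2]>75);m[:260]=0;m[:,:280]=0;m[:,370:]=0
tcp=np.array([.5559,.0698,.129]);a=np.radians(84.1);X=np.array([np.cos(a),np.sin(a)]);Y=np.array([np.sin(a),-np.cos(a)])
c=blobs(m)[0];e=cv2.fitEllipse(c)
def loc(p,z): q=onz(*W,p,z)[:2]-tcp[:2];return (q@X*1000).round(1),(q@Y*1000).round(1)
print("disc",e,loc(e[0],.1688))
o=((h[...,1]>190)&(h[...,0]<20)&(h[...,2]>60))|m;o[:230]=0;o[:,:270]=0;o[:,380:]=0
# key lower hex crop + head
z=im[200:400,260:400].astype(float);z=np.clip(z*1.6,0,255).astype(np.uint8);cv2.imwrite("pics/w4k.png",cv2.resize(z,(420,600),interpolation=2))
print("tcp->socket",[( (np.array(s)-tcp[:2])@X*1000, (np.array(s)-tcp[:2])@Y*1000) for s in ((.5502,.1168),)])
E
```

```text
disc ((322.42645263671875, 324.5252685546875), (51.38483810424805, 58.934207916259766), 90.38240051269531) (np.float64(-1.6), np.float64(-0.8))
tcp->socket [(np.float64(46.16511494481989), np.float64(-10.501055286568425))]
```

View pics/w4k.png

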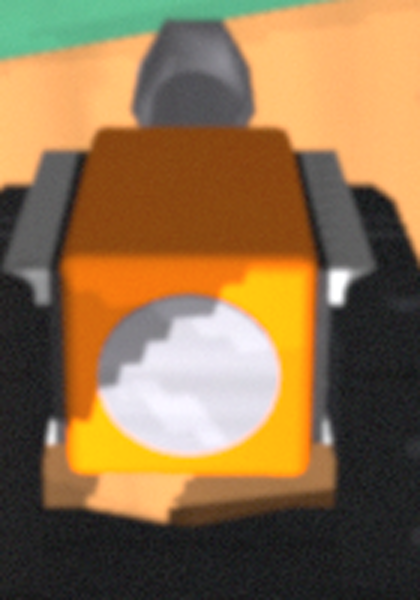

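The crop confirms the key's flat face towards tool +x and the head centred in the pads. Now I move over the socket, turn by +30°, and descend close to it.

```bash
python3 -m crank '[{"gripper":20,"travel":[12,-3,0],"twist":[0,0,0]},{"gripper":20,"travel":[20,-4,0],"twist":[0,0,0]},{"gripper":20,"travel":[15,-3,0],"twist":[0,0,0]},{"gripper":20,"travel":[0,0,0],"twist":[0,0,-0.131]},{"gripper":20,"travel":[0,0,0],"twist":[0,0,-0.131]},{"gripper":20,"travel":[0,0,0],"twist":[0,0,-0.131]},{"gripper":20,"travel":[0,0,4],"twist":[0,0,-0.131]},{"gripper":20,"travel":[0,0,6],"twist":[0,0,0]},{"gripper":20,"travel":[0,0,6],"twist":[0,0,0]},{"gripper":20,"travel":[0,0,4],"twist":[0,0,0]},{"gripper":20,"travel":[0,0,1],"twist":[0,0,0]},{"gripper":20,"travel":[0,0,0],"twist":[0,0,0]}]'
python3 -m crank '[{"gripper":20,"travel":[0,0,1.2],"twist":[0,0,0]},{"gripper":20,"travel":[0,0,1.2],"twist":[0,0,0]},{"gripper":20,"travel":[0,0,1.2],"twist":[0,0,0]},{"gripper":20,"travel":[0,0,1.2],"twist":[0,0,0]}]'
python3 -m crank '[{"gripper":20,"travel":[0,0,1],"twist":[0,0,0]},{"gripper":20,"travel":[0,0,1],"twist":[0,0,0]}]'
```

```text
time: 9.88
ee_pos: [0.5503, 0.1178, 0.1071]
tcp_rot: [180.0, 0.0, 114.1]
wrist_force: [-0.5, -0.7, -2.7]
opening: 0.0276
grasp_force: 39.9
time: 10.38
ee_pos: [0.5503, 0.1178, 0.1022]
tcp_rot: [-180.0, -0.0, 114.2]
wrist_force: [0.5, -0.0, -1.7]
opening: 0.0279
grasp_force: 39.9
time: 10.62
ee_pos: [0.5503, 0.1178, 0.1002]
tcp_rot: [-180.0, -0.0, 114.2]
wrist_force: [0.1, 0.9, -2.2]
opening: 0.0278
grasp_force: 39.9
```

```bash
for i in 1; do python3 -m crank '[{"gripper":20,"travel":[0,0,1],"twist":[0,0,0]},{"gripper":20,"travel":[0,0,1],"twist":[0,0,0]}]'; python3 -m crank '[{"gripper":20,"travel":[0,0,0.8],"twist":[0,0,0]},{"gripper":20,"travel":[0,0,0.8],"twist":[0,0,0]}]'; done
```

```text
time: 10.88
ee_pos: [0.5503, 0.1178, 0.0982]
tcp_rot: [-180.0, 0.0, 114.2]
wrist_force: [-0.3, 0.7, -3.6]
opening: 0.0277
grasp_force: 39.9
time: 11.12
ee_pos: [0.5503, 0.1177, 0.0967]
tcp_rot: [-180.0, 0.0, 114.2]
wrist_force: [-0.6, -0.0, -0.4]
opening: 0.0274
grasp_force: 40.1
```

```bash
python3 -m crank '[{"gripper":20,"travel":[0,0,0.8],"twist":[0,0,0]},{"gripper":20,"travel":[0,0,0.8],"twist":[0,0,0]}]'; python3 -c "
from workcell import bot;o=bot.get_obs();print(o['wrist_force'],o['torque'])"
```

```text
time: 11.38
ee_pos: [0.5504, 0.1175, 0.0954]
tcp_rot: [180.0, 0.0, 114.2]
wrist_force: [-2.2, -3.7, 2.8]
opening: 0.0276
grasp_force: 40.5
[-2.21198109 -3.69714823  2.79282433] [-0.71388283  0.39016126  0.02300701]
```

Contact on the chamfer pushes the key towards -x,-y, so I comply that way.

```bash
python3 -m crank '[{"gripper":20,"travel":[-0.5,-0.6,0],"twist":[0,0,0]},{"gripper":20,"travel":[0,0,0.5],"twist":[0,0,0]}]'; python3 -c "
from workcell import bot;o=bot.get_obs();print(o['wrist_force'],o['torque'])"; python3 -m crank '[{"gripper":20,"travel":[0,0,0.8],"twist":[0,0,0]}]'; python3 -c "
from workcell import bot;o=bot.get_obs();print(o['wrist_force'],o['torque'])"
```

```text
time: 11.62
ee_pos: [0.55, 0.117, 0.0946]
tcp_rot: [180.0, 0.0, 114.2]
wrist_force: [0.0, -2.3, -1.9]
opening: 0.0275
grasp_force: 40.0
[ 0.03700319 -2.27626459 -1.92547233] [-0.62565953  0.03016416  0.00501697]
time: 11.75
ee_pos: [0.5499, 0.1169, 0.0936]
tcp_rot: [-180.0, 0.0, 114.2]
wrist_force: [-0.2, -2.8, -1.3]
opening: 0.0275
grasp_force: 40.0
[-0.19058551 -2.75314915 -1.29434712] [-0.74959285  0.02114627  0.00151599]
```

```bash
python3 -m crank '[{"gripper":20,"travel":[-0.5,-0.2,0],"twist":[0,0,0]},{"gripper":20,"travel":[0,0,0.8],"twist":[0,0,0]}]'; python3 -c "
from workcell import bot;o=bot.get_obs();print(o['wrist_force'],o['torque'])"; python3 -m crank '[{"gripper":20,"travel":[0,0,0.8],"twist":[0,0,0]},{"gripper":20,"travel":[0,0,0.8],"twist":[0,0,0]}]'; python3 -c "
from workcell import bot;o=bot.get_obs();print(o['wrist_force'],o['torque'])"
```

```text
time: 12.0
ee_pos: [0.55, 0.1166, 0.0929]
tcp_rot: [-180.0, -0.0, 114.2]
wrist_force: [0.1, -1.2, -1.3]
opening: 0.0277
grasp_force: 39.9
[ 0.13060304 -1.22942002 -1.2961791 ] [-0.46195521  0.0362807   0.04137732]
time: 12.25
ee_pos: [0.55, 0.1166, 0.0913]
tcp_rot: [-180.0, 0.0, 114.2]
wrist_force: [-0.7, -1.7, -1.7]
opening: 0.0276
grasp_force: 40.0
[-0.6519514  -1.68046064 -1.67930151] [-0.46223054  0.1052327   0.04101081]
```

```bash
python3 -m crank '[{"gripper":20,"travel":[-0.4,-0.2,1],"twist":[0,0,0]},{"gripper":20,"travel":[0,0,1],"twist":[0,0,0]},{"gripper":20,"travel":[0,0,1],"twist":[0,0,0]},{"gripper":20,"travel":[0,0,1],"twist":[0,0,0]}]'; python3 -c "
from workcell import bot;o=bot.get_obs();print(o['wrist_force'],o['torque'])"; python3 -m crank '[{"gripper":20,"travel":[0,0,1],"twist":[0,0,0]},{"gripper":20,"travel":[0,0,1],"twist":[0,0,0]}]'; python3 -c "
from workcell import bot;o=bot.get_obs();print(o['wrist_force'],o['torque'])"
```

```text
time: 12.75
ee_pos: [0.55, 0.1163, 0.0874]
tcp_rot: [180.0, -0.0, 114.2]
wrist_force: [-1.0, 1.3, -0.7]
opening: 0.0273
grasp_force: 40.0
[-0.96560606  1.30080117 -0.70288329] [ 0.18410619  0.10134377 -0.04636661]
time: 13.0
ee_pos: [0.55, 0.1162, 0.0854]
tcp_rot: [180.0, -0.0, 114.2]
wrist_force: [-0.7, 0.9, -1.8]
opening: 0.0277
grasp_force: 40.1
[-0.74506665  0.91659409 -1.79900905] [0.23440941 0.14143214 0.03593059]
```

```bash
python3 -m crank '[{"gripper":20,"travel":[0,0,0.7],"twist":[0,0,0]},{"gripper":20,"travel":[0,0,0.4],"twist":[0,0,0]},{"gripper":20,"travel":[0,0,0],"twist":[0,0,0]}]'; python3 -m crank '[{"gripper":20,"travel":[0,0,0.4],"twist":[0,0,0]},{"gripper":20,"travel":[0,0,0],"twist":[0,0,0]}]'; python3 -c "
from workcell import bot;o=bot.get_obs();print(o['wrist_force'],o['torque'])"
```

```text
time: 13.38
ee_pos: [0.55, 0.1162, 0.0843]
tcp_rot: [180.0, -0.0, 114.2]
wrist_force: [-0.0, 2.1, -1.2]
opening: 0.0275
grasp_force: 40.1
time: 13.62
ee_pos: [0.55, 0.1162, 0.0842]
tcp_rot: [180.0, -0.0, 114.2]
wrist_force: [-2.1, 1.6, 2.4]
opening: 0.0274
grasp_force: 40.5
[-2.09958629  1.60446476  2.40715016] [ 0.44004646  0.32787759 -0.05532088]
```

The key is home: z stalls at 0.0842 with about 2.5 N. I start turning clockwise.

```bash
python3 -m crank '[{"gripper":20,"travel":[0,0,-0.2],"twist":[0,0,0.08]},{"gripper":20,"travel":[0,0,0],"twist":[0,0,0.1]},{"gripper":20,"travel":[0,0,0],"twist":[0,0,0.1]},{"gripper":20,"travel":[0,0,0],"twist":[0,0,0.1]}]';python3 -c "
from workcell import bot;o=bot.get_obs();print(o['wrist_force'],o['torque'])";python3 -m crank '[{"gripper":20,"travel":[0,0,0],"twist":[0,0,0.1]},{"gripper":20,"travel":[0,0,0],"twist":[0,0,0.1]},{"gripper":20,"travel":[0,0,0],"twist":[0,0,0.1]},{"gripper":20,"travel":[0,0,0],"twist":[0,0,0.1]}]';python3 -c "
from workcell import bot;o=bot.get_obs();print(o['wrist_force'],o['torque'])"
```

```text
time: 14.12
ee_pos: [0.5501, 0.1165, 0.0842]
tcp_rot: [180.0, -0.0, 92.2]
wrist_force: [0.3, 2.9, 0.4]
opening: 0.0276
grasp_force: 40.3
[0.30952047 2.92953599 0.35350033] [0.81571458 0.1266444  0.08149384]
time: 14.62
ee_pos: [0.5502, 0.1167, 0.0842]
tcp_rot: [180.0, -0.1, 69.3]
wrist_force: [-0.9, 4.3, 1.3]
opening: 0.0276
grasp_force: 40.3
[-0.92550937  4.26444369  1.30278642] [ 1.11520504 -0.05230617  0.05171885]
```

```bash
python3 -m crank '[{"gripper":20,"travel":[0.5,-0.2,0],"twist":[0,0,0.1]},{"gripper":20,"travel":[0,0,0],"twist":[0,0,0.1]},{"gripper":20,"travel":[0,0,0],"twist":[0,0,0.1]},{"gripper":20,"travel":[0,0,0],"twist":[0,0,0.1]}]';python3 -c "
from workcell import bot;o=bot.get_obs();print(o['wrist_force'],o['torque'])";python3 -m crank '[{"gripper":20,"travel":[0,0,0],"twist":[0,0,0.1]},{"gripper":20,"travel":[0,0,0],"twist":[0,0,0.1]},{"gripper":20,"travel":[0,0,0],"twist":[0,0,0.1]},{"gripper":20,"travel":[0,0,0],"twist":[0,0,0.09]},{"gripper":20,"travel":[0,0,0],"twist":[0,0,0]}]';python3 -c "
from workcell import bot;o=bot.get_obs();print(o['wrist_force'],o['torque'])"
```

```text
time: 15.12
ee_pos: [0.5504, 0.117, 0.0843]
tcp_rot: [180.0, -0.1, 46.4]
wrist_force: [1.2, 3.2, 0.5]
opening: 0.0274
grasp_force: 40.2
[1.22619776 3.16063058 0.53495711] [ 0.81746307 -0.33601424  0.06529881]
time: 15.75
ee_pos: [0.5505, 0.1169, 0.0843]
tcp_rot: [180.0, -0.1, 24.3]
wrist_force: [2.4, 1.9, -0.8]
opening: 0.0273
grasp_force: 40.1
[ 2.36525711  1.94421828 -0.75285074] [ 0.66615541 -0.58882843 -0.00987491]
```

```bash
python3 -m crank '[{"gripper":40,"travel":[0,0,0],"twist":[0,0,0]},{"gripper":64,"travel":[0,0,0],"twist":[0,0,0]},{"gripper":64,"travel":[0,0,0],"twist":[0,0,0]},{"gripper":64,"travel":[0,0,0],"twist":[0,0,0]}]'; python3 -c "
from h import *
im=bot.camera('wrist')[:,:,::-1].copy();cv2.imwrite('pics/w5.png',im)"
python3 -m crank '[{"gripper":64,"travel":[0,0,0],"twist":[0,0,-0.157]},{"gripper":64,"travel":[0,0,0],"twist":[0,0,-0.157]},{"gripper":64,"travel":[0,0,0],"twist":[0,0,-0.157]},{"gripper":64,"travel":[0,0,0],"twist":[0,0,-0.157]},{"gripper":64,"travel":[0,0,0],"twist":[0,0,-0.157]},{"gripper":64,"travel":[0,0,0],"twist":[0,0,-0.157]},{"gripper":64,"travel":[0,0,0],"twist":[0,0,-0.157]},{"gripper":64,"travel":[0,0,0],"twist":[0,0,-0.157]},{"gripper":64,"travel":[0,0,0],"twist":[0,0,-0.157]},{"gripper":64,"travel":[0,0,0],"twist":[0,0,-0.157]},{"gripper":64,"travel":[0,0,0],"twist":[0,0,0]},{"gripper":64,"travel":[0,0,0],"twist":[0,0,0]}]'
python3 - <<'E'
from h import *
o=bot.get_obs();print(o["ee_pos"],o["tcp_rot"],o["wrist_force"],o["torque"])
im=bot.camera('wrist')[:,:,::-1].copy();W=cal("wrist");cv2.imwrite('pics/w6.png',im)
a=cv2.imread("pics/w5.png");cv2.imwrite("pics/w56.png",cv2.resize(np.hstack([a,im]),(800,250)))
E
```

```text
time: 16.25
ee_pos: [0.5499, 0.1166, 0.084]
tcp_rot: [180.0, 0.0, 24.2]
wrist_force: [-0.1, -0.2, -0.3]
opening: 0.064
grasp_force: 0.0
time: 17.8
ee_pos: [0.55, 0.1166, 0.0841]
tcp_rot: [-180.0, 0.0, 114.0]
wrist_force: [0.0, 0.5, -0.4]
opening: 0.0636
grasp_force: 0.0
[0.54995518 0.1166443  0.08407985] [-1.79998392e+02  1.79822365e-03  1.13983657e+02] [ 0.00202352  0.50184488 -0.44859261] [-0.01548539 -0.0777017   0.05598605]
```

View pics/w56.png

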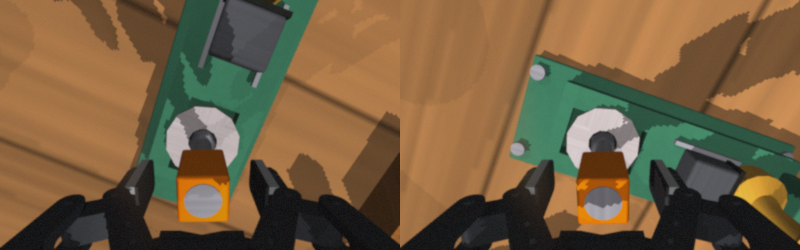

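Left picture (after release) and right picture (after swinging back): the key stands upright in the flange with the head square between the open pads, at about (603,200) in the right half. I regrip and continue.

```bash
python3 -m crank '[{"gripper":34,"travel":[0,0,0],"twist":[0,0,0]},{"gripper":34,"travel":[0,0,0],"twist":[0,0,0]},{"gripper":20,"travel":[0,0,0],"twist":[0,0,0]},{"gripper":20,"travel":[0,0,0],"twist":[0,0,0]},{"gripper":20,"travel":[0,0,0],"twist":[0,0,0]}]' 40; python3 -c "
from workcell import bot;o=bot.get_obs();print(o['wrist_force'],o['torque'])"
python3 -m crank '[{"gripper":20,"travel":[0,0,0],"twist":[0,0,0.1]},{"gripper":20,"travel":[0,0,0],"twist":[0,0,0.1]},{"gripper":20,"travel":[0,0,0],"twist":[0,0,0.1]},{"gripper":20,"travel":[0,0,0],"twist":[0,0,0.1]},{"gripper":20,"travel":[0,0,0],"twist":[0,0,0.1]},{"gripper":20,"travel":[0,0,0],"twist":[0,0,0.1]},{"gripper":20,"travel":[0,0,0],"twist":[0,0,0.1]}]';python3 -c "
from workcell import bot;o=bot.get_obs();print(o['wrist_force'],o['torque'])"
```

```text
time: 18.48
ee_pos: [0.5502, 0.1168, 0.0842]
tcp_rot: [180.0, 0.0, 114.2]
wrist_force: [0.6, 1.4, 0.2]
opening: 0.0278
grasp_force: 40.6
[0.5903513  1.43562959 0.15626852] [ 0.18264533 -0.38324204 -0.04020654]
time: 19.35
ee_pos: [0.5505, 0.1169, 0.0843]
tcp_rot: [179.9, -0.0, 73.9]
wrist_force: [3.4, 1.1, -1.1]
opening: 0.0276
grasp_force: 40.6
[ 3.40623071  1.06223111 -1.11914116] [ 0.37078906 -0.80340753  0.10657998]
```

Now smaller steps with the torque checked often.

```bash
P='from workcell import bot;o=bot.get_obs();print("##",o["torque"][2].round(3),o["tcp_rot"][2].round(2))'
python3 -m crank '[{"gripper":20,"travel":[0.1,0.4,0],"twist":[0,0,0.05]},{"gripper":20,"travel":[0,0,0],"twist":[0,0,0.05]},{"gripper":20,"travel":[0,0,0],"twist":[0,0,0]}]';python3 -c "$P"
python3 -m crank '[{"gripper":20,"travel":[0,0,0],"twist":[0,0,0.05]},{"gripper":20,"travel":[0,0,0],"twist":[0,0,0.05]},{"gripper":20,"travel":[0,0,0],"twist":[0,0,0]}]'|grep force;python3 -c "$P"
```

```text
time: 19.73
ee_pos: [0.5506, 0.1169, 0.0842]
tcp_rot: [180.0, -0.0, 68.4]
wrist_force: [2.9, 2.3, 0.4]
opening: 0.0277
grasp_force: 40.6
## 0.003 68.37
wrist_force: [2.7, 1.6, 0.8]
grasp_force: 40.6
## -0.046 62.69
```

```bash
P='from workcell import bot;o=bot.get_obs();print("##",o["torque"][2].round(3),o["tcp_rot"][2].round(2))'
python3 -m crank '[{"gripper":20,"travel":[0,0,0],"twist":[0,0,0.05]},{"gripper":20,"travel":[0,0,0],"twist":[0,0,0.05]},{"gripper":20,"travel":[0,0,0],"twist":[0,0,0]}]'|grep force;python3 -c "$P"
```

```text
wrist_force: [3.3, 2.7, -0.2]
grasp_force: 40.5
## -0.008 56.99
```

```bash
P='from workcell import bot;o=bot.get_obs();print("##",o["torque"].round(3),o["joint_efforts"].round(3),o["tcp_rot"][2].round(2))'
python3 -m crank '[{"gripper":20,"travel":[0,0,0],"twist":[0,0,0.05]}]'>/dev/null;python3 -c "$P"
python3 -m crank '[{"gripper":20,"travel":[0,0,0],"twist":[0,0,0.05]}]'>/dev/null;python3 -c "$P"
python3 -m crank '[{"gripper":20,"travel":[0,0,0],"twist":[0,0,0]}]'>/dev/null;python3 -c "$P"
```

```text
## [ 0.76  -0.884  0.099] [ -1.214 -53.251  44.641   1.81   -0.702  -0.913] 54.11
## [ 0.732 -0.924  0.09 ] [ -1.209 -53.276  44.622   1.858  -0.699  -0.607] 51.21
## [ 0.799 -0.924 -0.024] [ -1.287 -53.135  44.39    1.982  -0.785   0.412] 51.28
```

```bash
P='from workcell import bot;o=bot.get_obs();print("##",o["torque"].round(3),o["wrist_force"].round(1),o["tcp_rot"][2].round(2),round(o["time"],2))'
python3 -m crank '[{"gripper":20,"travel":[0,0.3,0],"twist":[0,0,0.04]}]'>/dev/null;python3 -c "$P"
python3 -m crank '[{"gripper":20,"travel":[0,0,0],"twist":[0,0,0.04]}]'>/dev/null;python3 -c "$P"
python3 -m crank '[{"gripper":20,"travel":[0,0,0],"twist":[0,0,0.04]}]'>/dev/null;python3 -c "$P"
python3 -m crank '[{"gripper":20,"travel":[0,0,0],"twist":[0,0,0.04]}]'>/dev/null;python3 -c "$P"
```

```text
## [ 1.125 -0.72   0.067] [2.4 4.1 0.3] 48.98 20.98
## [ 0.987 -0.783  0.054] [3.5 4.1 0.4] 46.66 21.1
## [ 1.047 -0.838  0.044] [ 1.7  3.  -0. ] 44.37 21.23
## [ 1.027 -0.888  0.135] [3.6 3.5 0.1] 42.08 21.35
```

```bash
P='from workcell import bot;o=bot.get_obs();print("##",o["torque"].round(3),o["wrist_force"].round(1),o["tcp_rot"][2].round(2),round(o["time"],2))'
python3 -m crank '[{"gripper":20,"travel":[0,0,0],"twist":[0,0,0.04]}]'>/dev/null;python3 -c "$P"
python3 -m crank '[{"gripper":20,"travel":[0,0,0],"twist":[0,0,0.04]}]'>/dev/null;python3 -c "$P"
python3 -m crank '[{"gripper":20,"travel":[0,0,0],"twist":[0,0,0]}]'>/dev/null;python3 -c "$P"
```

```text
## [ 1.025 -0.917  0.234] [ 3.2  3.2 -0.2] 39.8 21.48
## [ 1.061 -1.024  0.491] [ 3.9  3.7 -0.1] 37.52 21.6
## [ 1.    -0.95   0.322] [ 3.2  3.7 -0.2] 37.56 21.73
```

The hard stop showed up at about 41°. I overshot slightly on torque, so I back off at once.

```bash
P='from workcell import bot;o=bot.get_obs();print("##",o["torque"].round(3),o["wrist_force"].round(1),o["ee_pos"].round(4),o["tcp_rot"][2].round(2),round(o["time"],2))'
python3 -m crank '[{"gripper":20,"travel":[0,0,0],"twist":[0,0,-0.03]},{"gripper":20,"travel":[0,0,0],"twist":[0,0,0]}]'>/dev/null;python3 -c "$P"
python3 -m crank '[{"gripper":20,"travel":[0,0,0],"twist":[0,0,0]}]'>/dev/null;python3 -c "$P"
```

```text
## [ 0.992 -0.866  0.012] [3.  4.7 0.3] [0.5508 0.1168 0.0842] 39.31 21.98
## [ 1.062 -0.872 -0.007] [ 3.1  4.  -0.1] [0.5508 0.1168 0.0842] 39.29 22.1
```

```bash
P='from workcell import bot;o=bot.get_obs();print("##",o["torque"].round(3),o["ee_pos"].round(4),o["tcp_rot"][2].round(2),round(o["time"],2))'
python3 -m crank '[{"gripper":20,"travel":[0,0,0],"twist":[0,0,0.012]},{"gripper":20,"travel":[0,0,0],"twist":[0,0,0]}]'>/dev/null;python3 -c "$P"
python3 -m crank '[{"gripper":20,"travel":[0,0,0],"twist":[0,0,0]}]'>/dev/null;python3 -c "$P"
python3 -m crank '[{"gripper":20,"travel":[0,0,0],"twist":[0,0,0.006]},{"gripper":20,"travel":[0,0,0],"twist":[0,0,0]}]'>/dev/null;python3 -c "$P"
```

```text
## [ 1.047 -0.96   0.08 ] [0.5509 0.1168 0.0842] 38.59 22.35
## [ 1.052 -0.9    0.035] [0.5508 0.1168 0.0842] 38.6 22.48
## [ 0.991 -0.921  0.076] [0.5509 0.1168 0.0842] 38.26 22.73
```

```bash
P='from workcell import bot;o=bot.get_obs();print("##",o["torque"].round(3),o["ee_pos"].round(4),o["tcp_rot"][2].round(2),round(o["time"],2))'
python3 -m crank '[{"gripper":20,"travel":[0,0,0],"twist":[0,0,0.006]},{"gripper":20,"travel":[0,0,0],"twist":[0,0,0]}]'>/dev/null;python3 -c "$P"
python3 -m crank '[{"gripper":20,"travel":[0,0,0],"twist":[0,0,0]}]'>/dev/null;python3 -c "$P"
```

```text
## [ 0.962 -0.942  0.141] [0.5509 0.1168 0.0842] 37.92 22.98
## [ 0.996 -0.941  0.251] [0.5509 0.1168 0.0842] 37.93 23.1
```

The stop holds: a static torque of about 0.2 N m, well over the screw's friction. I ease off, let go, rise and look.

```bash
python3 -m crank '[{"gripper":20,"travel":[0,0,0],"twist":[0,0,-0.012]},{"gripper":34,"travel":[0,0,0],"twist":[0,0,0]},{"gripper":64,"travel":[0,0,0],"twist":[0,0,0]},{"gripper":64,"travel":[0,0,0],"twist":[0,0,0]},{"gripper":64,"travel":[0,0,0],"twist":[0,0,0]},{"gripper":64,"travel":[0,0,-10],"twist":[0,0,0]},{"gripper":64,"travel":[0,0,-25],"twist":[0,0,0]},{"gripper":64,"travel":[0,0,-35],"twist":[0,0,0]},{"gripper":64,"travel":[0,0,-35],"twist":[0,0,0]},{"gripper":64,"travel":[0,0,-20],"twist":[0,0,0]},{"gripper":64,"travel":[0,0,0],"twist":[0,0,0]},{"gripper":64,"travel":[0,0,0],"twist":[0,0,0]}]'
python3 - <<'E'
from h import *
o=bot.get_obs();print(o["ee_pos"],o["tcp_rot"])
im=bot.camera('wrist')[:,:,::-1].copy();W=cal("wrist");s=bot.camera('scene')[:,:,::-1];cv2.imwrite('pics/w7.png',im)
cv2.imwrite("pics/w7v.png",np.hstack([cv2.resize(im,(480,300)),cv2.resize(s[130:280,300:450],(300,300),interpolation=2)]))
h=hsv(im);g=(h[...,1]<70)&(h[...,2]>75)
E
```

```text
time: 24.6
ee_pos: [0.5504, 0.1164, 0.2083]
tcp_rot: [-180.0, 0.0, 38.4]
wrist_force: [-0.1, 0.5, 0.1]
opening: 0.0641
grasp_force: 0.0
[0.55040842 0.11642793 0.20828538] [-1.79978257e+02  4.81940292e-02  3.84351342e+01]
```

View pics/w7v.png

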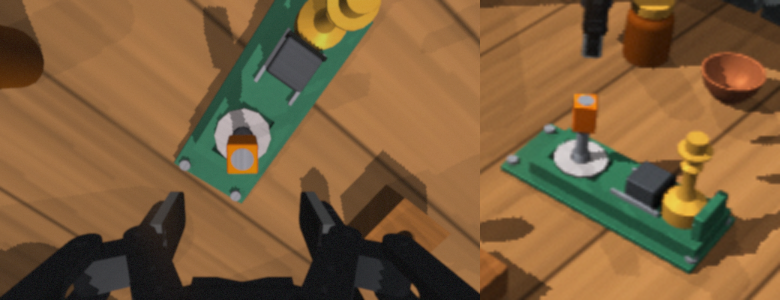

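The view shows the key standing in the flange at (243,150). The dark jaw is up against the candlestick's brass foot at about (297,62). I check the jaw distance (98 mm expected) and the head height.

```bash
python3 - <<'E'
from h import *
im=cv2.imread("pics/w7.png");W=cal("wrist");h=hsv(im)
m=(h[...,1]<80)&(h[...,2]<110);r=np.zeros(m.shape,bool);r[35:125,345:440]=m[35:125,345:440]
r=cv2.morphologyEx(r.astype(np.uint8),cv2.MORPH_OPEN,np.ones((7,7)))
c=blobs(r)[0];q=cv2.minAreaRect(c);print(q)
w=np.array([onz(*W,p,.06) for p in cv2.boxPoints(q)]);print((w*1000).round(1),w.mean(0)-[.5505,.1165,0])
print("dist",np.linalg.norm(w.mean(0)[:2]-[.5505,.1165]))
S=cal("scene");s=bot.camera("scene")[:,:,::-1].copy();hs=hsv(s);g=(hs[...,1]<70)&(hs[...,2]>110);g[:172]=0;g[186:]=0;g[:,:340]=0;g[:,362:]=0
hw=(h[...,1]<70)&(h[...,2]>110);k=np.zeros(hw.shape,bool);k[195:235,300:350]=hw[195:235,300:350]
cen=lambda c:(lambda M:(M['m10']/M['m00'],M['m01']/M['m00']))(cv2.moments(c))
a,b=blobs(k,5),blobs(g,5)
if a and b: print(cen(a[0]),cen(b[0]),tri([W,S],[cen(a[0]),cen(b[0])]))
E
```

```text
((391.3185729980469, 81.35897064208984), (66.15121459960938, 63.80192565917969), 35.65532684326172)
[[623.7 152.3  60. ]
 [669.3 153.9  60. ]
 [674.5 103.9  60. ]
 [627.8 100.2  60. ]] [0.09831271 0.01108736 0.06      ]
dist 0.09893593204707242
(322.71651350598717, 212.083820662768) (352.4414414414414, 179.7927927927928) (array([0.55026786, 0.11643536, 0.12450978]), [np.float64(0.0007405356967132494), np.float64(0.0007405356967132233)])
```

The head top is at z = 0.1245 (0.124 expected when home). The jaw is about 98 mm from the screw (fully closed), and the robot is clear.

```bash
python3 -c "
from workcell import bot;print(bot.job_done())"
```

```text
the job is handed in; nothing more can be done
None
```

I handed the job in with the key standing fully home in the socket, the jaw turned clockwise to its hard stop on the candlestick's foot after one fresh grip, and the robot clear; torque peaked at about 0.49 N m at the stop, above the 0.25 N m slip level, before I backed off.

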